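Present two sample pots to the carousel reader

ROBOT

A 7-joint arm with a two-finger parallel gripper is mounted at the origin on a cart in front of the work surface, level with it; the furniture and walls round the work are solid. World frame = base frame: x ahead of the robot, y to its left, z up, the work surface at z = 0. Lengths are in m, angles in rad, forces in N, time in s.
With the tool pointing down it reaches from about 0.4 to 0.925 m from the base axis. Payload 5.6 kg.
Tool frame: the origin (TCP) lies at the very end of the fingers, on their centre line; the grasp point (between the pads) lies bot.grasp_offset behind it (bot.grasp_offset is the distance from the TCP to the grasp point, in m); z points along the fingers, y is the direction in which the jaws open and shut (so a half turn about z gives the same grasp; the last joint's range is limited). The gripper opens to 85 mm and grips with 20 to 120 N. Pads are 22 mm wide; open, the fingers measure 114 mm over their backs; the gripper's body (76 mm by 85 mm) begins 54 mm behind the grasp point. The pads swing forward as they close: fully open they stand 13 mm farther back than shut.
Start: joints at [-1.289, 0.468, -0.012, 1.603, 0.006, 1.071, -0.056], TCP at [0.207, 0.616, 0.231] pointing down, gripper open.
Joint ranges: [-2.53, 2.53], [-0.31, 2.02], [-1.57, 1.55], [0.28, 2.44], [-1.29, 4.43], [0.15, 1.84], [-2.92, 2.92]. Speed limits (rad/s): [2.57, 2.57, 3.14, 3.14, 3.14, 3.14, 3.14].

INTERFACE

Orientations are given as a unit quaternion [w, x, y, z].
In Python, from station import bot gives the robot as it stands.
- The arm moves only by the shell command python3 -m creep 'ROWS' [FORCE]. ROWS is JSON, a list of rows, each an object with "offset": the shift along the tool's x, y, z in m, a list of three; "angular": the turn, a rotation vector about the tool's x, y, z in degrees, a list of three; "jaw": the closure, from -1 (fully open) to 1 (shut), so that 0 is half open. A call has 1 to 12 rows; each row is the pose to reach, as a shift and turn from the pose measured when the call began, along the tool's axes at that moment; what a row does not reach only later rows make up. A row lasts 1/10 s, in which the tool goes at most 50 mm and 8.59 degrees, less where a joint would pass 70% of its speed; a pose out of reach is approached as far as the arm can. A call with a gripper value outside its range is refused whole. The fingers move at their own pace and stop on an object; FORCE is the grip in N (left out, the last holds). Time passes only in rows, so rows that repeat a pose let the fingers close. It gives the time, the measured TCP pose, the force and the opening at its end, in the units of the state.
- bot.observe(): the state, without advancing time (a new reading comes with each control period).
- bot.capture(name): name is "side" or "top" or "wrist"; returns the picture (480x640x3 uint8, red, green, blue); there is no depth.
- bot.camera_model(name): a dict with "mtx" (3x3 intrinsics, pixels), "R" (3x3) and "t" (3): a world point X has camera coordinates R X + t; the wrist camera has in their place "hand_eye" (4x4, takes a point from camera to tool coordinates, whose origin is the TCP and whose axes are the flange's). Camera axes: x right, y down, z forward; pixel columns grow to the right and rows downward; lengths in m; the calibration is good to about 2 mm. A picture is of the moment at which its call begins: read the wrist's pose just before it. camera_model takes no time and is no camera call.
- bot.close_job(): hands the job in, once; it reports no verdict.
The state is a dict: "time": time; "joint_pos": joint angles; "joint_velocities": joint speeds; "effort": joint torques, N m; "tcp_pos": TCP position; "tcp_rot": TCP orientation; "force": force on the tool from outside, world axes, zero at the start; "torque": the same for the moment, N m; "opening": opening from 0.0 (shut) to 1.0 (fully open).
Only numpy, scipy, OpenCV 4.12 (cv2) and the standard library are available. Lean on these libraries where they do the work, as an engineer would, in place of code of your own. Each camera call takes 0.05 s, during which the arm holds its last target.

TASK

With one fingertip against the spokes of its handle, gently turn the sample carousel until the pot with the green lid stands squarely in front of the reader, in line with the orange arrow, and let it stand there for at least two seconds; then turn it by the spokes again until the pot with the blue lid stands there, and leave it at rest. Nothing is to be gripped: do not touch the pots or push on the tray, keep all pots seated in their cups, and leave the bottle, stopper and brass weight standing nearby where they are.

Things in the scene. Friction and masses are not known exactly. Their poses are not given: they have to be found in the camera images.
- carousel_base: fixed grey round base of the sample carousel, 236 mm across; its origin is on the worktop, on the vertical axis about which the carousel turns; its +x axis points to the reader, a white box (40 mm deep, 52 mm wide, top at z 63 mm, inner face 138 mm from the axis) with a dark window and, on top, an orange arrow pointing to the axis
- carousel (a joint): angle by which the turning part has been turned from its start (0 at the start, wherever its cups then stand), rad, growing counterclockwise seen from above; it turns freely either way (stops only at -6.2 and +6.2). A friction brake of 0.12 N m holds it wherever it is left: pushing a spoke 90 mm from the axis takes about 1.5 N. It has no springs or detents
- tray: white round tray of the turning part, 240 mm across, top at z 24 mm, with four grey cups 90 degrees apart, cup centres 85 mm from the axis, cup rims at z 38 mm; its origin is the same point as the base's
- spoke_end (a point): centre of the black ball (20 mm across) at the outer end of one of the four handle spokes, 110 mm from the axis and 115 mm above the worktop. The four equal spokes are level steel bars, 12 mm thick, 90 degrees apart, on a central column (hub 46 mm across, top at z 128 mm); seen from above each spoke lies midway between two neighbouring cups. All turn with the tray
- read_spot (a point): point in front of the reader, on the base's +x axis, 85 mm from the carousel's axis, 46 mm above the worktop: where the middle of a pot stands when it is presented to the reader
- green_pot_mid (a point): middle of the white sample pot with the green lid, 46 mm across, 50 mm tall, top at z 74 mm; it stands loose in one of the cups
- blue_pot_mid (a point): middle of the white sample pot with the blue lid, 50 mm across, 44 mm tall, top at z 68 mm; it stands loose in one of the cups
- green_pot: the green-lidded pot, origin at the centre of its underside
- blue_pot: the blue-lidded pot, origin at the centre of its underside
- white_pot_a_mid (a point): middle of a white sample pot with white lid, 46 mm across, 44 mm tall, loose in one of the cups
- white_pot_a: the same white pot, origin at the centre of its underside
- white_pot_b_mid (a point): middle of a white sample pot with white lid, 46 mm across, 44 mm tall, loose in one of the cups
- white_pot_b: the same white pot, origin at the centre of its underside
- small_bottle_mid (a point): middle of a small white reagent bottle, 38 mm across, 71 mm tall, standing loose beside the carousel; to be left alone
- red_stopper_mid (a point): middle of a red rubber stopper, 36 mm across, 30 mm tall, standing loose beside the carousel; to be left alone
- brass_weight_mid (a point): middle of a brass check weight, 33 mm across, 52 mm tall, standing loose to the right of the carousel; to be left alone
Not all that is in view belongs to the job. What is shaped like the white_pot_b but purple is not meant.

How it is judged:
By the outcome, as a careful person would: the job done as asked, in the order asked, and still so for the second after the job is handed in, with the robot touching nothing.
It also fails if it takes over 72 s, if anything falls off the work surface, if the arm or the gripper's body presses on something with over 40 N, if the wrist force passes 120 N, or if a joint passes its speed limit or range.

## Working session

There is one attempt and no reset: what is moved stays moved. The work goes in short steps, Python scripts to look and compute and a shell command to move; the robot and the scene stay as the last step left them, time stands still between calls to the robot, and variables do not carry over. Pictures are saved under pics/ and viewed, and the job is handed in when it is done.

```bash
mkdir -p pics; ls; python3 - <<'E'
from station import bot
import cv2
print(bot.observe())
for n in("side","top"):
    cv2.imwrite(f"pics/{n}0.png",bot.capture(n)[:,:,::-1])
    m=bot.camera_model(n);print(n,m)
print(bot.camera_model("wrist"),bot.grasp_offset)
E
```

```text
pics
{'time': 0.0, 'joint_pos': array([-1.28900129,  0.46835787, -0.01160325,  1.60366964,  0.00600307,
        1.07140355, -0.05628727]), 'joint_velocities': array([-1.88228560e-04, -1.50823113e-03,  5.67837452e-04, -2.12796268e-04,
        1.02193311e-03,  9.52091471e-07, -4.95627875e-04]), 'effort': array([-4.21729374e-04, -5.32387412e+01,  2.12404114e-02, -2.51314169e+01,
        1.14198987e-02,  7.63561169e-03, -2.53927034e-06]), 'tcp_pos': array([0.20730545, 0.61544151, 0.23033181]), 'tcp_rot': array([-8.21832097e-05,  1.61708823e-01,  9.86838104e-01, -8.98240692e-04]), 'force': array([ 0.42511077, -1.61782206,  1.31015337]), 'torque': array([ 0.01109466, -0.02117542, -0.01439833]), 'opening': 0.9956623168233425}
side {'mtx': array([[492.01659033,   0.        , 324.30927519],
       [  0.        , 492.01659033, 242.75327995],
       [  0.        ,   0.        ,   1.        ]]), 'R': array([[-0.99539131, -0.09575604,  0.00518895],
       [-0.06728737,  0.65885581, -0.74925392],
       [ 0.06832682, -0.74614999, -0.66226251]]), 't': array([0.50728495, 0.12545341, 0.88640404])}
to
[... 192 characters left out ...]
0.99991069,  0.01124219],
       [-0.99426506, -0.00838497, -0.10661467],
       [ 0.10669941, -0.0104072 , -0.99423686]]), 't': array([-0.07554755,  0.52826475,  1.39560281])}
{'mtx': array([[336.16248162,   0.        , 319.88040884],
       [  0.        , 336.16248162, 232.92813493],
       [  0.        ,   0.        ,   1.        ]]), 'hand_eye': array([[-1.00200962e-03, -9.44503340e-01, -3.28500284e-01,
         8.47738447e-02],
       [ 9.99999474e-01, -1.01813982e-03, -1.22899840e-04,
         1.79979126e-04],
       [-2.18379913e-04, -3.28500235e-01,  9.44503864e-01,
        -1.41781564e-01],
       [ 0.00000000e+00,  0.00000000e+00,  0.00000000e+00,
         1.00000000e+00]])} 0.0187
```

View pics/top0.png

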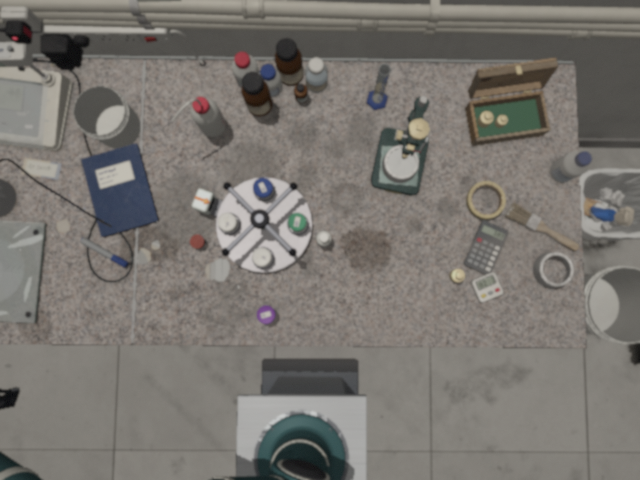

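View pics/side0.png

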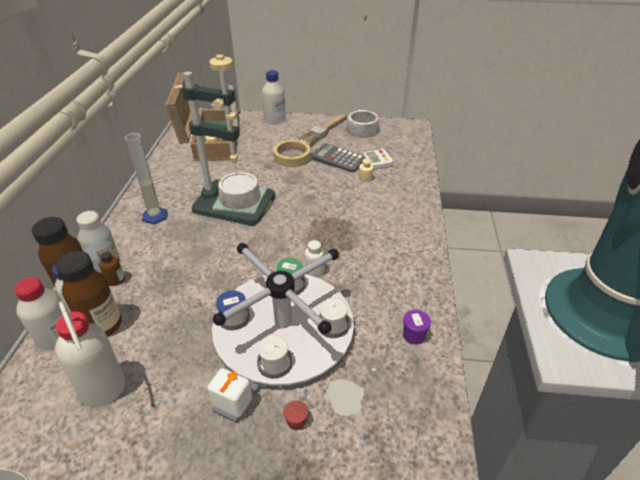

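```bash
cat > h.py <<'E'
import numpy as np,cv2
from station import bot
def ray(cam,u,v,z):
    m=bot.camera_model(cam);R,t=m["R"],m["t"]
    d=R.T@np.linalg.solve(m["mtx"],[u,v,1]);c=-R.T@t
    return c+d*(z-c[2])/d[2]
def proj(cam,X):
    m=bot.camera_model(cam);p=m["mtx"]@(m["R"]@np.asarray(X,float)+m["t"]);return p[:2]/p[2]
def crop(cam,u0,v0,w,h,f,name,im=None):
    im=bot.capture(cam)[:,:,::-1] if im is None else im
    cv2.imwrite(name,cv2.resize(im[v0:v0+h,u0:u0+w],None,fx=f,fy=f,interpolation=cv2.INTER_CUBIC))
E
python3 - <<'E'
from h import *
crop("top",180,165,160,115,5,"pics/topc.png",cv2.imread("pics/top0.png"))
crop("side",195,225,180,200,3,"pics/sidec.png",cv2.imread("pics/side0.png"))
E
```

```text
(no output)
```

View pics/topc.png

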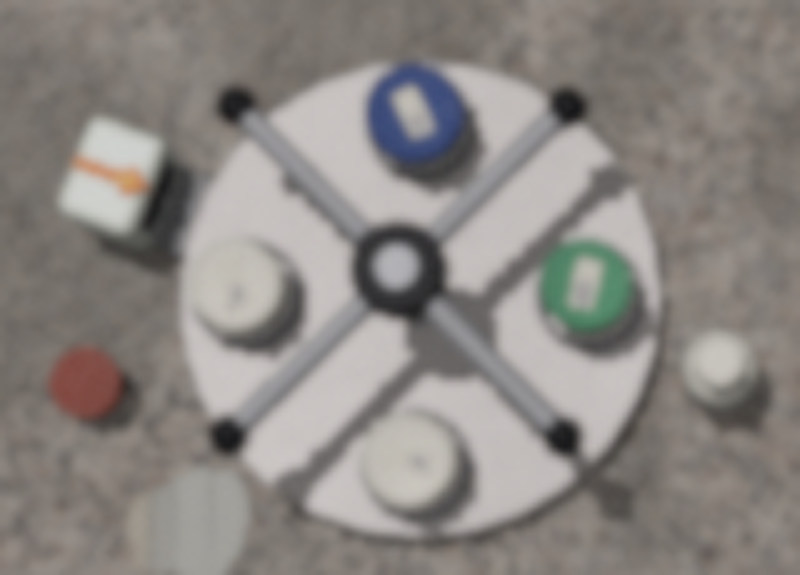

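View pics/sidec.png

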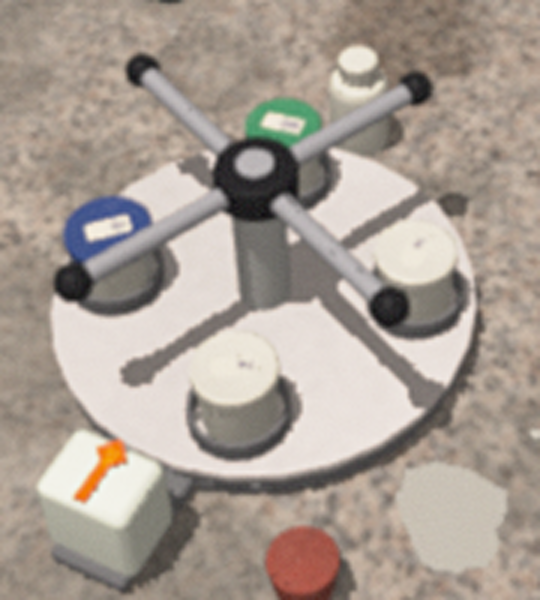

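The top crop shows the spoke balls at crop (237,105), (568,105), (563,438) and (228,437). Blue lid is at (413,115), green (588,285), whites (238,292) and (413,463). The reader arrow runs from (75,163) to (145,182), and the hub is at (397,265). The purple pot is a decoy, off the tray.

```bash
python3 - <<'E'
from h import *
f=lambda u,v,z:ray("top",180+u/5-.4,165+v/5-.4,z)
b=np.array([f(*p,.115) for p in[(237,105),(568,105),(563,438),(228,437)]])
c=b.mean(0);print("balls",b.round(4),c, np.linalg.norm(b-c,axis=1))
print("hub",f(397,265,.128))
for n,u,v,z in[("blue",415,113,.068),("green",588,285,.074),("wA",238,290,.068),("wB",413,462,.068),("arrow tail",75,163,.063),("tip",145,182,.063),("reader",113,172,.063),("stop",87,380,.03),("bottle",722,365,.071)]:
    X=f(u,v,z);d=X-c;print(n,X.round(4),"r",np.hypot(*d[:2]).round(4),"ang",np.degrees(np.arctan2(d[1],d[0])).round(1))
for p in b: print(np.degrees(np.arctan2(*(p-c)[1::-1])))
print("weight",ray("top",457,275,.05), "side weight",ray("side",366,170,.026))
print("purple",ray("top",266,315,.044))
# tray
print("tray",f(421,300,.024))
S=lambda u,v,z:ray("side",195+u/3-.33,225+v/3-.33,z)
bs=np.array([S(*p,.115) for p in[(143,69),(415,87),(389,306),(72,282)]]);print(bs.round(4),bs.mean(0))
print(S(82,498,.063),S(118,450,.063))
E
```

```text
balls [[0.6508 0.1782 0.115 ]
 [0.6522 0.0224 0.115 ]
 [0.4946 0.0224 0.115 ]
 [0.4938 0.1781 0.115 ]] [0.57283567 0.10027676 0.115     ] [0.11017902 0.11124491 0.11039389 0.11098002]
hub [0.57335223 0.09978072 0.128     ]
blue [0.6573 0.0997 0.068 ] r 0.0845 ang -0.4
green [0.5725 0.0139 0.074 ] r 0.0864 ang -90.2
wA [0.5694 0.1835 0.068 ] r 0.0833 ang 92.4
wB [0.4865 0.0972 0.068 ] r 0.0863 ang -178.0
arrow tail [0.6319 0.2655 0.063 ] r 0.1755 ang 70.3
tip [0.6229 0.2311 0.063 ] r 0.1401 ang 69.1
reader [0.6277 0.2468 0.063 ] r 0.1565 ang 69.5
stop [0.529  0.2637 0.03  ] r 0.1692 ang 105.0
bottle [ 0.5345 -0.0512  0.071 ] r 0.1562 ang -104.2
44.990640503381755
-44.45190434353524
-135.1458723020099
135.43865154535294
weight [ 0.44779053 -0.37641325  0.05      ] side weight [ 0.44563974 -0.38104701  0.026     ]
purple [0.34756797 0.08784612 0.044     ]
tray [0.57130063 0.09978055 0.024     ]
[[0.649  0.0194 0.115 ]
 [0.4937 0.0187 0.115 ]
 [0.4933 0.1754 0.115 ]
 [0.6493 0.1761 0.115 ]] [0.5713267  0.09738363 0.115     ]
[0.62947361 0.26152852 0.063     ] [0.61874922 0.23423887 0.063     ]
```

```bash
python3 - <<'E'
from h import *
crop("top",170,30,170,130,4.5,"pics/topb.png",cv2.imread("pics/top0.png"))
for p in [(98,395),(100,325),(40,345)]: print(p,ray("side",*p,0))
# height from base: red cap bottle
for z in(.1,.15,.18,.2): print(z,ray("top",202,105,z)[:2],ray("side",72,325,z)[:2],"dark",ray("top",254,84,z)[:2],ray("side",75,267,z)[:2])
E
```

```text
(98, 395) [8.35231560e-01 2.50286330e-01 1.11022302e-16]
(100, 325) [0.89159653 0.11855372 0.        ]
(40, 345) [9.73025815e-01 1.69600149e-01 1.11022302e-16]
0.1 [0.85127658 0.24643248] [0.86824326 0.19769868] dark [0.90534263 0.1220693 ] [0.92207789 0.07912231]
0.15 [0.83363715 0.23516555] [0.8323319  0.23483684] dark [0.8856929  0.11542647] [0.88151275 0.12651091]
0.18 [0.82305349 0.2284054 ] [0.81078508 0.25711974] dark [0.87390307 0.11144077] [0.85717366 0.15494408]
0.2 [0.81599772 0.22389862] [0.79642054 0.27197501] dark [0.86604318 0.10878363] [0.84094761 0.17389952]
```

View pics/topb.png

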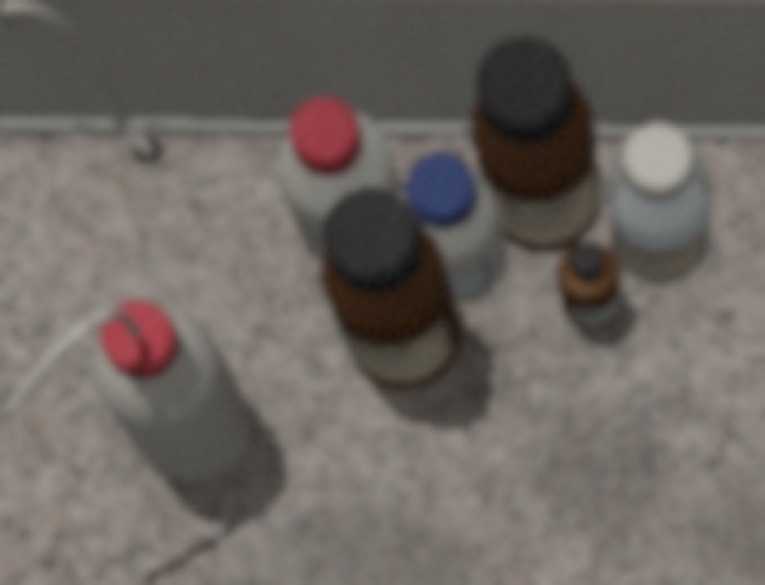

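```bash
cat >> h.py <<'E'
from scipy.spatial.transform import Rotation as Ro
C=np.array([.572,.099])
def Rt():
    o=bot.observe();return Ro.from_quat(np.asarray(o["tcp_rot"])[[1,2,3,0]]),np.array(o["tcp_pos"]),o
def target(s,r,tan,z):
    a=np.radians(s);er=np.array([np.cos(a),np.sin(a)]);et=np.array([-er[1],er[0]])
    p=np.r_[C+r*er+tan*et,z]
    x=np.r_[er,0];zz=np.array([0,0,-1.]);M=np.c_[x,np.cross(zz,x),zz]
    return p,Ro.from_matrix(M)
def rel(s,r,tan,z):
    R,p,o=Rt();P,M=target(s,r,tan,z)
    return (R.inv().apply(P-p)*1e3).round(1),(R.inv()*M).as_rotvec(degrees=True).round(1)
def where(s):
    R,p,o=Rt();a=np.radians(s);d=p[:2]-C
    return dict(t=round(o["time"],2),p=p.round(4),r=round(d@[np.cos(a),np.sin(a)],4),tan=round(d@[-np.sin(a),np.cos(a)],4),yaw=round(float(np.degrees(np.arctan2(*R.as_matrix()[1::-1,0]))),1),F=o["force"].round(2),open=round(o["opening"],2),q=o["joint_pos"].round(2))
E
python3 -c "
from h import *
print(where(45.2),rel(45.2,.08,-.035,.23))"
```

```text
{'t': 0.1, 'p': array([0.2073, 0.6155, 0.2304]), 'r': np.float64(0.1096), 'tan': np.float64(0.6227), 'yaw': 161.4, 'F': array([ 0.14, -1.12,  0.42]), 'open': 1.0, 'q': array([-1.29,  0.47, -0.01,  1.6 ,  0.01,  1.07, -0.06])} (array([-577.1, -316.8,    1. ]), array([-0.000e+00,  1.000e-01,  1.162e+02]))
```

```bash
python3 -m creep '[{"offset":[-0.02,-0.01,-0.005],"angular":[0,0,5],"jaw":1},{"offset":[-0.055,-0.03,-0.01],"angular":[0,0,12],"jaw":1},{"offset":[-0.09,-0.05,-0.01],"angular":[0,0,20],"jaw":1},{"offset":[-0.13,-0.07,-0.01],"angular":[0,0,27],"jaw":1},{"offset":[-0.17,-0.093,-0.01],"angular":[0,0,35],"jaw":1},{"offset":[-0.21,-0.115,-0.01],"angular":[0,0,43],"jaw":1},{"offset":[-0.25,-0.137,-0.01],"angular":[0,0,51],"jaw":1},{"offset":[-0.29,-0.159,-0.01],"angular":[0,0,59],"jaw":1},{"offset":[-0.33,-0.18,-0.01],"angular":[0,0,67],"jaw":1},{"offset":[-0.37,-0.203,-0.01],"angular":[0,0,75],"jaw":1},{"offset":[-0.41,-0.225,-0.01],"angular":[0,0,83],"jaw":1},{"offset":[-0.44,-0.24,-0.01],"angular":[0,0,90],"jaw":1}]' 20; python3 -c "
from h import *
print(where(45.2),rel(45.2,.08,-.035,.18))"
```

```text
time: 1.3
tcp_pos: [0.5493, 0.2444, 0.2408]
tcp_rot: [0.001, 0.815, 0.58, -0.001]
force: [0.3, 0.1, 0.1]
opening: 0.001
{'t': 1.3, 'p': array([0.5493, 0.2444, 0.2408]), 'r': np.float64(0.0872), 'tan': np.float64(0.1185), 'yaw': 70.9, 'F': array([0.34, 0.12, 0.11]), 'open': 0.0, 'q': array([-0.83,  0.39,  0.46,  1.74, -0.19,  1.05, -0.64])} (array([-73. , 135.2,  61.1]), array([ 0.1,  0.1, 25.7]))
```

```bash
python3 -m creep '[{"offset":[-0.015,0.03,0],"angular":[0,0,6],"jaw":1},{"offset":[-0.03,0.06,0.0],"angular":[0,0,12],"jaw":1},{"offset":[-0.05,0.09,0.01],"angular":[0,0,19],"jaw":1},{"offset":[-0.066,0.12,0.02],"angular":[0,0,25.7],"jaw":1},{"offset":[-0.073,0.135,0.04],"angular":[0,0,25.7],"jaw":1},{"offset":[-0.073,0.135,0.055],"angular":[0,0,25.7],"jaw":1},{"offset":[-0.073,0.135,0.06],"angular":[0,0,25.7],"jaw":1}]'; python3 - <<'E'
from h import *
print(where(45.2),rel(45.2,.08,-.035,.092))
cv2.imwrite("pics/w1.png",bot.capture("wrist")[:,:,::-1])
crop("side",195,195,200,200,3,"pics/s1.png")
E
```

```text
time: 2.0
tcp_pos: [0.6513, 0.1314, 0.1784]
tcp_rot: [0.001, 0.923, 0.384, -0.003]
force: [0.4, -0.0, 0.1]
opening: 0.004
{'t': 2.0, 'p': array([0.6513, 0.1314, 0.1784]), 'r': np.float64(0.0789), 'tan': np.float64(-0.0335), 'yaw': 45.2, 'F': array([ 0.4 , -0.05,  0.12]), 'open': 0.0, 'q': array([-0.63,  0.59,  0.55,  1.63, -0.34,  1.02, -0.76])} (array([ 1.6,  1.6, 86.4]), array([-0.1,  0.3,  0. ]))
```

View pics/w1.png

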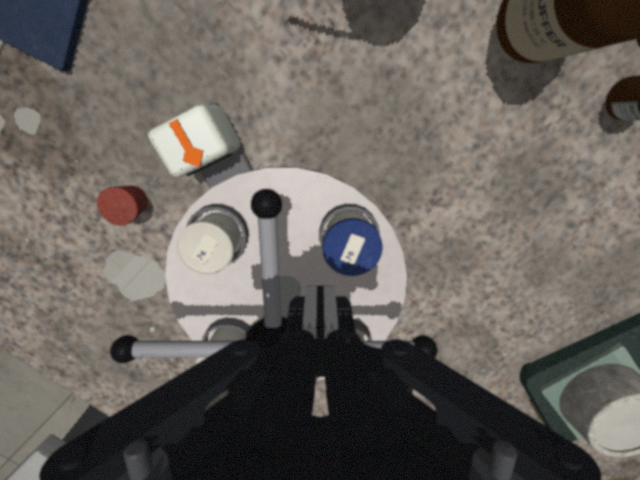

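View pics/s1.png

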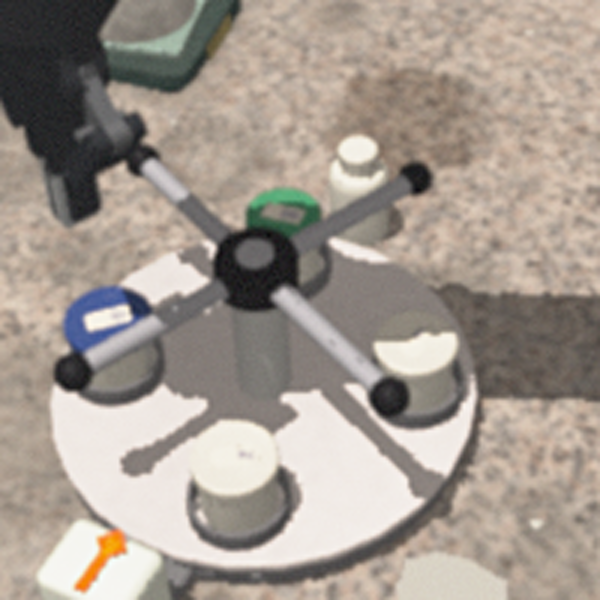

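```bash
python3 -m creep '[{"offset":[0.001,0.001,0.02],"angular":[0,0,0],"jaw":1},{"offset":[0.001,0.001,0.045],"angular":[0,0.2,0],"jaw":1},{"offset":[0.001,0.001,0.068],"angular":[0,0.2,0],"jaw":1},{"offset":[0.001,0.001,0.082],"angular":[0,0.2,0],"jaw":1},{"offset":[0.001,0.001,0.086],"angular":[0,0.2,0],"jaw":1},{"offset":[0.001,0.001,0.086],"angular":[0,0.2,0],"jaw":1}]'; python3 - <<'E'
from h import *
print(where(45.2))
print(rel(45.2,.08,-.022,.092))
cv2.imwrite("pics/w2.png",bot.capture("wrist")[:,:,::-1])
crop("side",195,195,200,200,3,"pics/s2.png")
E
```

```text
time: 2.7
tcp_pos: [0.6529, 0.133, 0.0943]
tcp_rot: [-0.0, 0.923, 0.386, 0.0]
force: [0.3, -0.6, -0.2]
opening: -0.002
{'t': 2.7, 'p': array([0.6529, 0.133 , 0.0943]), 'r': np.float64(0.0812), 'tan': np.float64(-0.0335), 'yaw': 45.4, 'F': array([ 0.3 , -0.65, -0.18]), 'open': -0.0, 'q': array([-0.6 ,  0.69,  0.5 ,  1.68, -0.41,  0.88, -0.71])}
(array([ -1.1, -11.5,   2.3]), array([-0. , -0. ,  0.2]))
```

View pics/w2.png

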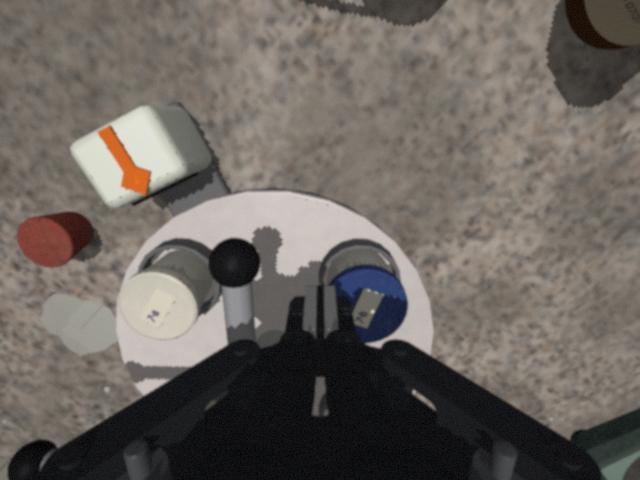

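View pics/s2.png

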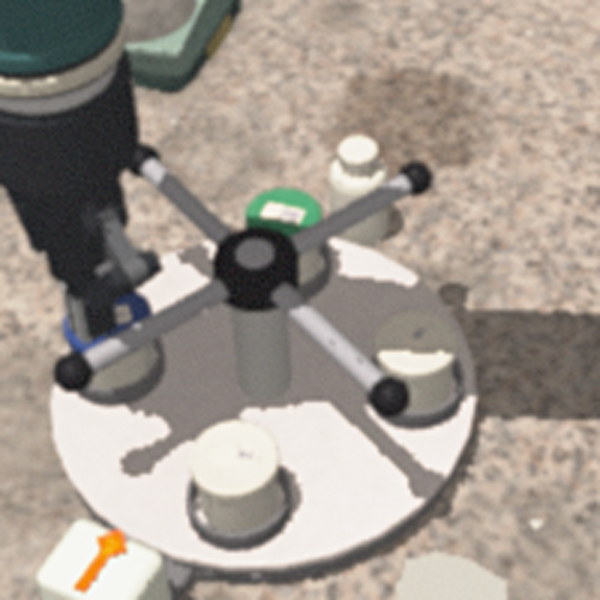

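```bash
python3 -m creep '[{"offset":[0,-0.003,-0.003],"angular":[0,0,0],"jaw":1},{"offset":[-0.001,-0.007,-0.003],"angular":[0,0,0],"jaw":1},{"offset":[-0.001,-0.011,-0.003],"angular":[0,0,0],"jaw":1},{"offset":[-0.001,-0.014,-0.003],"angular":[0,0,0],"jaw":1},{"offset":[-0.001,-0.016,-0.003],"angular":[0,0,0],"jaw":1},{"offset":[-0.001,-0.018,-0.003],"angular":[0,0,0],"jaw":1},{"offset":[-0.001,-0.02,-0.003],"angular":[0,0,0],"jaw":1}]'; python3 - <<'E'
from h import *
print(where(45.2))
for d in (2.5,5,7.5,10,12.5,15,17.5,20,22.5,25,27.5,30):
    a=np.radians(d);print(d,round(80*(np.cos(a)-1)+17*np.sin(a),1),round(-(80*np.sin(a)+17*(1-np.cos(a))),1))
crop("side",195,195,200,200,3,"pics/s3.png")
E
```

```text
time: 3.5
tcp_pos: [0.6393, 0.146, 0.0985]
tcp_rot: [0.0, 0.923, 0.385, 0.002]
force: [1.6, -1.3, -0.9]
opening: -0.001
{'t': 3.5, 'p': array([0.6393, 0.146 , 0.0985]), 'r': np.float64(0.0808), 'tan': np.float64(-0.0146), 'yaw': 45.3, 'F': array([ 1.55, -1.3 , -0.91]), 'open': -0.0, 'q': array([-0.63,  0.67,  0.5 ,  1.71, -0.4 ,  0.87, -0.73])}
2.5 0.7 -3.5
5 1.2 -7.0
7.5 1.5 -10.6
10 1.7 -14.2
12.5 1.8 -17.7
15 1.7 -21.3
17.5 1.4 -24.8
20 1.0 -28.4
22.5 0.4 -31.9
25 -0.3 -35.4
27.5 -1.2 -38.9
30 -2.2 -42.3
```

View pics/s3.png

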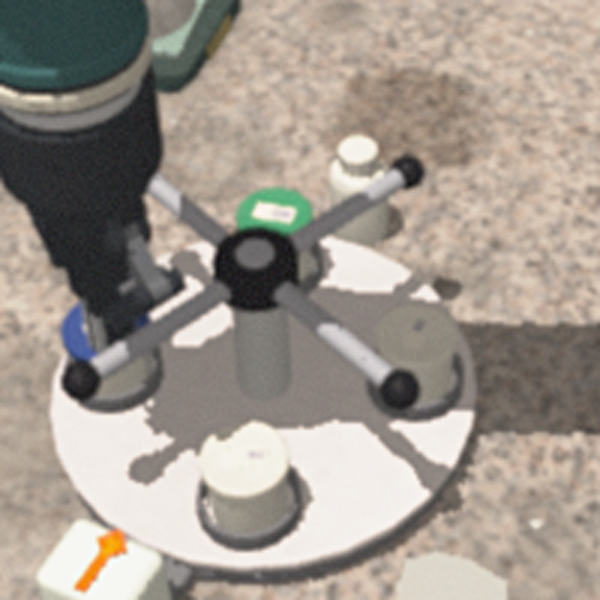

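```bash
python3 -m creep '[{"offset":[0.0005,-0.002,0.001],"angular":[0,0,-2],"jaw":1},{"offset":[0.001,-0.0045,0.001],"angular":[0,0,-5],"jaw":1},{"offset":[0.0015,-0.008,0.001],"angular":[0,0,-8],"jaw":1},{"offset":[0.0015,-0.0115,0.001],"angular":[0,0,-11],"jaw":1},{"offset":[0.0015,-0.015,0.001],"angular":[0,0,-14],"jaw":1},{"offset":[0.0015,-0.0185,0.001],"angular":[0,0,-17],"jaw":1},{"offset":[0.0015,-0.022,0.001],"angular":[0,0,-20],"jaw":1},{"offset":[0.0015,-0.0255,0.001],"angular":[0,0,-22.5],"jaw":1},{"offset":[0.001,-0.029,0.001],"angular":[0,0,-25],"jaw":1},{"offset":[0.0005,-0.0325,0.001],"angular":[0,0,-27],"jaw":1},{"offset":[0,-0.036,0.001],"angular":[0,0,-29.5],"jaw":1},{"offset":[-0.001,-0.0395,0.001],"angular":[0,0,-32],"jaw":1}]'; python3 - <<'E'
from h import *
print(where(77))
cv2.imwrite("pics/w4.png",bot.capture("wrist")[:,:,::-1])
E
```

```text
time: 4.75
tcp_pos: [0.6098, 0.1732, 0.0972]
tcp_rot: [0.0, 0.78, 0.626, 0.001]
force: [1.4, -1.4, -0.0]
opening: -0.001
{'t': 4.75, 'p': array([0.6098, 0.1732, 0.0972]), 'r': np.float64(0.0809), 'tan': np.float64(-0.0202), 'yaw': 77.5, 'F': array([ 1.39, -1.36, -0.02]), 'open': -0.0, 'q': array([-0.6 ,  0.61,  0.36,  1.76, -0.28,  0.82, -0.31])}
```

View pics/w4.png

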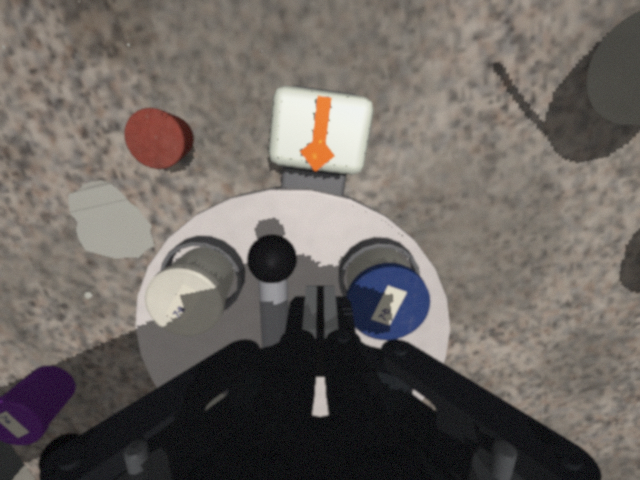

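```bash
cat >> h.py <<'E'
def wray(u,v,z):
    R,p,o=Rt();m=bot.camera_model("wrist");H=m["hand_eye"]
    d=R.apply(H[:3,:3]@np.linalg.solve(m["mtx"],[u,v,1]));c=p+R.apply(H[:3,3])
    return c+d*(z-c[2])/d[2]
def ang(X): return round(float(np.degrees(np.arctan2(X[1]-C[1],X[0]-C[0]))),2),round(float(np.hypot(*(X[:2]-C))),4)
E
python3 - <<'E'
from h import *
print("ball",ang(wray(271,260,.115)),"blue",ang(wray(390,300,.068)),"arrow",[ang(wray(*p,.063)) for p in[(323,98),(317,168)]])
print("reader top corners mid",ang(np.mean([wray(*p,.063) for p in[(276,89),(371,97),(365,171),(273,163)]],0)))
E
```

```text
ball (77.35, 0.1114) blue (34.81, 0.0893) arrow [(70.5, 0.1757), (70.03, 0.1418)]
reader top corners mid (70.1, 0.1602)
```

```bash
python3 -m creep '[{"offset":[0.0008,-0.0035,0],"angular":[0,0,-2.5],"jaw":1},{"offset":[0.0015,-0.0075,0],"angular":[0,0,-5.3],"jaw":1},{"offset":[0.002,-0.0115,0],"angular":[0,0,-8],"jaw":1},{"offset":[0.0023,-0.0154,0],"angular":[0,0,-10.7],"jaw":1},{"offset":[0.0024,-0.0192,0],"angular":[0,0,-13.3],"jaw":1},{"offset":[0.0024,-0.0231,0],"angular":[0,0,-16],"jaw":1},{"offset":[0.0021,-0.027,0],"angular":[0,0,-18.7],"jaw":1},{"offset":[0.0017,-0.0308,0],"angular":[0,0,-21.3],"jaw":1},{"offset":[0.0011,-0.0347,0],"angular":[0,0,-24],"jaw":1},{"offset":[0.0003,-0.0385,0],"angular":[0,0,-26.7],"jaw":1},{"offset":[-0.0006,-0.0422,0],"angular":[0,0,-29.3],"jaw":1},{"offset":[-0.0017,-0.046,0],"angular":[0,0,-32],"jaw":1}]'; python3 - <<'E'
from h import *
print(where(109.3))
cv2.imwrite("pics/w5.png",bot.capture("wrist")[:,:,::-1])
E
```

```text
time: 6.0
tcp_pos: [0.5639, 0.1819, 0.0971]
tcp_rot: [0.0, 0.575, 0.818, 0.001]
force: [2.1, -0.5, 0.3]
opening: 0.0
{'t': 6.0, 'p': array([0.5639, 0.1819, 0.0971]), 'r': np.float64(0.0809), 'tan': np.float64(-0.0197), 'yaw': 109.7, 'F': array([ 2.13, -0.47,  0.29]), 'open': 0.0, 'q': array([-0.54,  0.54,  0.22,  1.86, -0.17,  0.76,  0.12])}
```

View pics/w5.png

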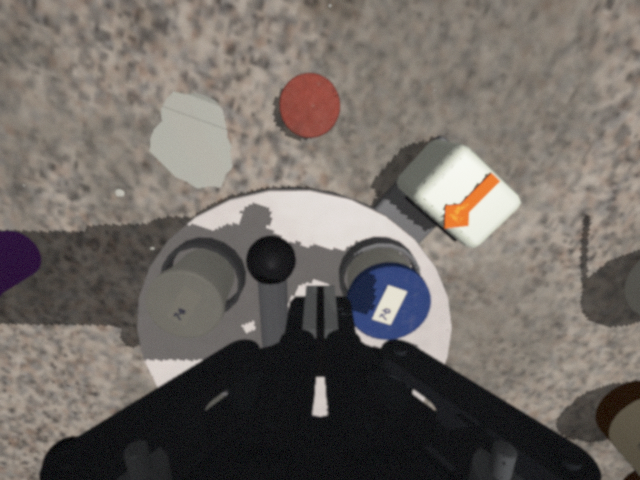

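Same relative geometry: ball at (270,260), spoke still in contact, blue pot clear of the finger. I'll repeat the arc twice, checking after each call.

```bash
python3 -m creep '[{"offset":[0.0008,-0.0035,0],"angular":[0,0,-2.5],"jaw":1},{"offset":[0.0015,-0.0075,0],"angular":[0,0,-5.3],"jaw":1},{"offset":[0.002,-0.0115,0],"angular":[0,0,-8],"jaw":1},{"offset":[0.0023,-0.0154,0],"angular":[0,0,-10.7],"jaw":1},{"offset":[0.0024,-0.0192,0],"angular":[0,0,-13.3],"jaw":1},{"offset":[0.0024,-0.0231,0],"angular":[0,0,-16],"jaw":1},{"offset":[0.0021,-0.027,0],"angular":[0,0,-18.7],"jaw":1},{"offset":[0.0017,-0.0308,0],"angular":[0,0,-21.3],"jaw":1},{"offset":[0.0011,-0.0347,0],"angular":[0,0,-24],"jaw":1},{"offset":[0.0003,-0.0385,0],"angular":[0,0,-26.7],"jaw":1},{"offset":[-0.0006,-0.0422,0],"angular":[0,0,-29.3],"jaw":1},{"offset":[-0.0017,-0.046,0],"angular":[0,0,-32],"jaw":1}]'; python3 - <<'E'
from h import *
print(where(141.3))
E
```

```text
time: 7.25
tcp_pos: [0.5205, 0.1651, 0.0971]
tcp_rot: [0.0, 0.326, 0.945, 0.001]
force: [1.1, 1.1, -0.4]
opening: -0.003
{'t': 7.25, 'p': array([0.5205, 0.1651, 0.0971]), 'r': np.float64(0.0816), 'tan': np.float64(-0.0194), 'yaw': 141.9, 'F': array([ 1.06,  1.11, -0.45]), 'open': -0.0, 'q': array([-0.43,  0.47,  0.08,  1.96, -0.06,  0.71,  0.59])}
```

```bash
python3 -m creep '[{"offset":[0.0005,-0.0035,0],"angular":[0,0,-2.3],"jaw":1},{"offset":[0.001,-0.0075,0],"angular":[0,0,-5],"jaw":1},{"offset":[0.0015,-0.0115,0],"angular":[0,0,-7.6],"jaw":1},{"offset":[0.0018,-0.0154,0],"angular":[0,0,-10.3],"jaw":1},{"offset":[0.0019,-0.0192,0],"angular":[0,0,-13],"jaw":1},{"offset":[0.0019,-0.0231,0],"angular":[0,0,-15.6],"jaw":1},{"offset":[0.0016,-0.027,0],"angular":[0,0,-18.3],"jaw":1},{"offset":[0.0012,-0.0308,0],"angular":[0,0,-21],"jaw":1},{"offset":[0.0006,-0.0347,0],"angular":[0,0,-23.6],"jaw":1},{"offset":[-0.0003,-0.0385,0],"angular":[0,0,-26.3],"jaw":1},{"offset":[-0.0012,-0.0422,0],"angular":[0,0,-29],"jaw":1},{"offset":[-0.0024,-0.046,0],"angular":[0,0,-31.6],"jaw":1}]'; python3 - <<'E'
from h import *
print(where(173.3))
cv2.imwrite("pics/w6.png",bot.capture("wrist")[:,:,::-1])
crop("top",180,165,160,115,5,"pics/t6.png")
E
```

```text
time: 8.45
tcp_pos: [0.494, 0.1282, 0.0971]
tcp_rot: [0.0, 0.056, 0.998, 0.001]
force: [0.7, 1.1, 0.7]
opening: -0.003
{'t': 8.45, 'p': array([0.494 , 0.1282, 0.0971]), 'r': np.float64(0.0809), 'tan': np.float64(-0.0199), 'yaw': 173.6, 'F': array([0.69, 1.14, 0.66]), 'open': -0.0, 'q': array([-0.27,  0.43, -0.05,  2.04,  0.03,  0.67,  1.11])}
```

View pics/w6.png

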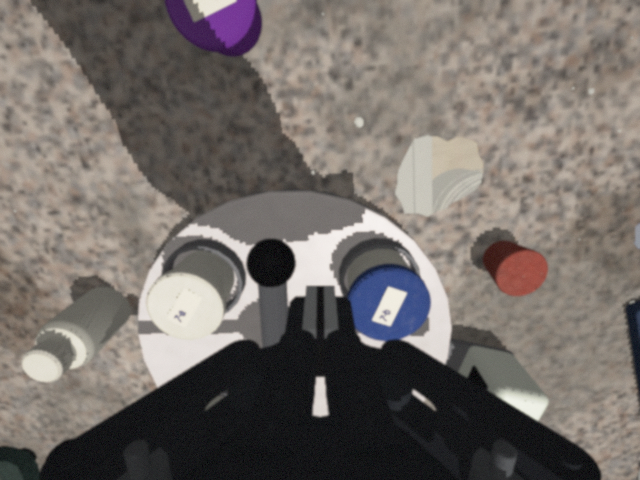

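View pics/t6.png

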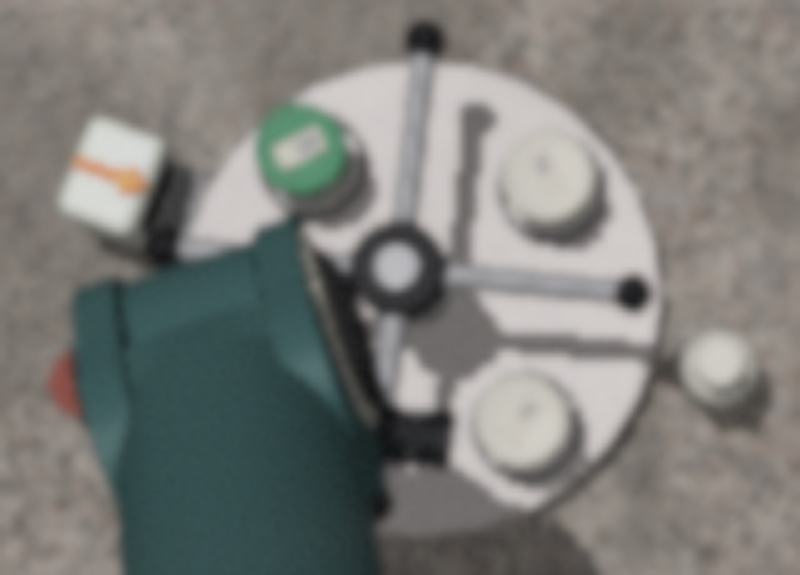

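```bash
cat >> h.py <<'E'
def T(u,v,z): return ray("top",180+u/5-.4,165+v/5-.4,z)
E
python3 - <<'E'
from h import *
print("top balls",ang(T(425,37,.115)),ang(T(633,292,.115)),"green",ang(T(303,148,.074)),"wrist ball",ang(wray(271,262,.115)))
print("hub",T(398,266,.128))
E
```

```text
top balls (-4.39, 0.1126) (-94.49, 0.1087) green (39.11, 0.0855) wrist ball (173.65, 0.1105)
hub [0.57288772 0.09930769 0.128     ]
```

```bash
python3 -m creep '[{"offset":[0.0006,-0.0035,0],"angular":[0,0,-2.5],"jaw":1},{"offset":[0.0013,-0.0075,0],"angular":[0,0,-5.3],"jaw":1},{"offset":[0.0018,-0.0115,0],"angular":[0,0,-8],"jaw":1},{"offset":[0.0021,-0.0154,0],"angular":[0,0,-10.7],"jaw":1},{"offset":[0.0022,-0.0192,0],"angular":[0,0,-13.3],"jaw":1},{"offset":[0.0022,-0.0231,0],"angular":[0,0,-16],"jaw":1},{"offset":[0.002,-0.027,0],"angular":[0,0,-18.7],"jaw":1},{"offset":[0.0015,-0.0308,0],"angular":[0,0,-21.3],"jaw":1},{"offset":[0.001,-0.0347,0],"angular":[0,0,-24],"jaw":1},{"offset":[0.0004,-0.0372,0],"angular":[0,0,-25.8],"jaw":1},{"offset":[0,-0.0392,0],"angular":[0,0,-27.2],"jaw":1},{"offset":[-0.0003,-0.0405,0],"angular":[0,0,-28],"jaw":1}]'; python3 - <<'E'
from h import *
print(where(202.3))
cv2.imwrite("pics/w7.png",bot.capture("wrist")[:,:,::-1])
im=bot.capture("top")[:,:,::-1].copy();cv2.imwrite("pics/t7f.png",im)
crop("top",180,165,160,115,5,"pics/t7.png",im)
im=bot.capture("side")[:,:,::-1].copy();cv2.imwrite("pics/s7f.png",im)
crop("side",195,225,180,200,3,"pics/s7.png",im)
E
```

```text
time: 9.75
tcp_pos: [0.4893, 0.0874, 0.0969]
tcp_rot: [-0.0, -0.186, 0.982, 0.001]
force: [0.4, 2.2, 0.9]
opening: -0.001
{'t': 9.75, 'p': array([0.4893, 0.0874, 0.0969]), 'r': np.float64(0.0809), 'tan': np.float64(-0.0206), 'yaw': -158.5, 'F': array([0.37, 2.18, 0.9 ]), 'open': -0.0, 'q': array([-0.11,  0.42, -0.16,  2.07,  0.1 ,  0.67,  1.61])}
```

View pics/s7.png

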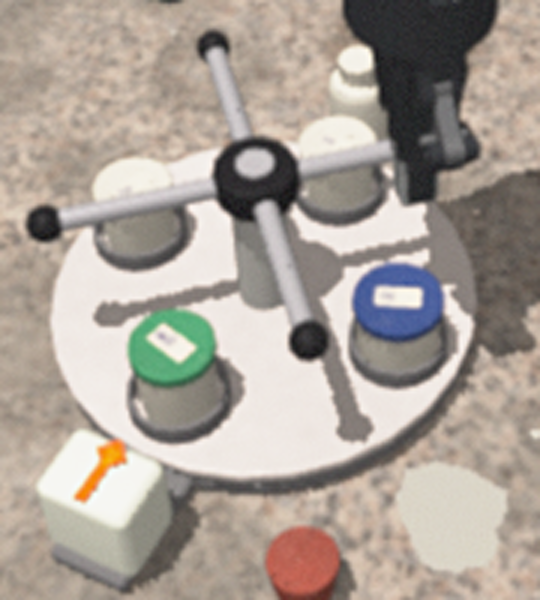

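View pics/t7.png

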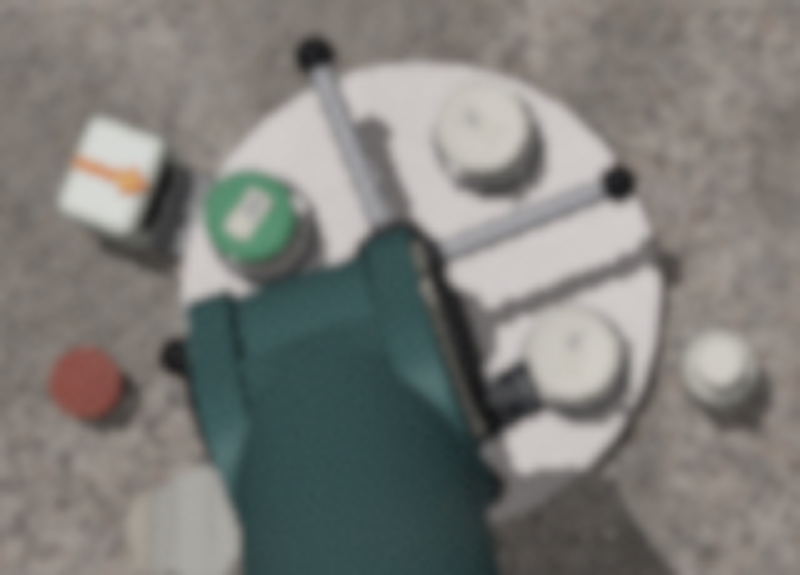

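View pics/w7.png

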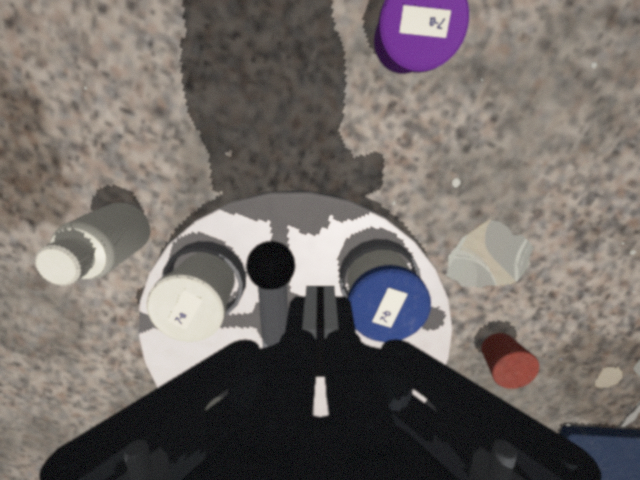

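```bash
cat >> h.py <<'E'
def S(u,v,z): return ray("side",195+u/3-.33,225+v/3-.33,z)
def an(X,c): return round(float(np.degrees(np.arctan2(X[1]-c[1],X[0]-c[0]))),2),round(float(np.hypot(*(X[:2]-np.array(c)))),4)
ct=(.5728,.1003);cs=(.5713,.0974)
E
python3 - <<'E'
from h import *
print("top balls",an(T(315,53,.115),ct),an(T(619,184,.115),ct),an(T(178,357,.115),ct),"green",an(T(250,216,.074),ct),"w",an(T(485,126,.068),ct),an(T(574,348,.068),ct))
print("side balls",an(S(45,223,.115),cs),an(S(213,44,.115),cs),an(S(309,340,.115),cs),"green",an(S(172,343,.074),cs),"blue",an(S(398,300,.068),cs))
print("arrow side",an(S(82,498,.063),cs),an(S(122,445,.063),cs),"rd",an(np.mean([S(*p,.063) for p in[(40,487),(90,432),(172,470),(120,528)]],0),cs))
print("arrow top",an(T(75,163,.063),ct),an(T(147,184,.063),ct))
print("wrist ball",ang(wray(270,264,.115)),"blue",ang(wray(390,300,.068)))
E
python3 - <<'E'
import cv2
im=cv2.imread("pics/t7f.png")[180:230,180:260];cv2.imwrite("pics/t7z.png",cv2.resize(im,None,fx=10,fy=10,interpolation=cv2.INTER_CUBIC))
im=cv2.imread("pics/s7f.png")[320:420,200:290];cv2.imwrite("pics/s7z.png",cv2.resize(im,None,fx=6,fy=6,interpolation=cv2.INTER_CUBIC))
E
```

```text
top balls (22.03, 0.1114) (-67.75, 0.1107) (112.24, 0.1104) green (67.59, 0.0837) w (-23.96, 0.0858) (-110.8, 0.0853)
side balls (22.56, 0.11) (-67.86, 0.1117) (112.53, 0.1104) green (68.16, 0.0858) blue (155.6, 0.0867)
arrow side (70.48, 0.1741) (70.97, 0.1416) rd (71.98, 0.1607)
arrow top (70.3, 0.1755) (69.29, 0.1388)
wrist ball (-158.12, 0.11) blue (159.16, 0.0888)
```

View pics/t7z.png

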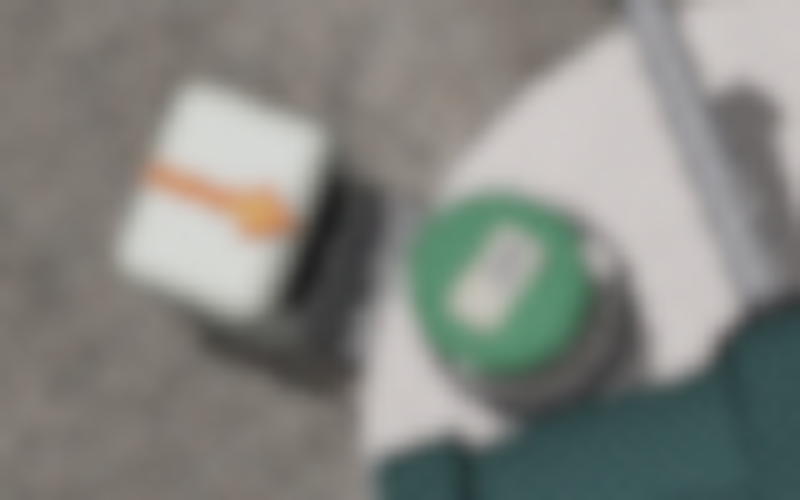

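View pics/s7z.png

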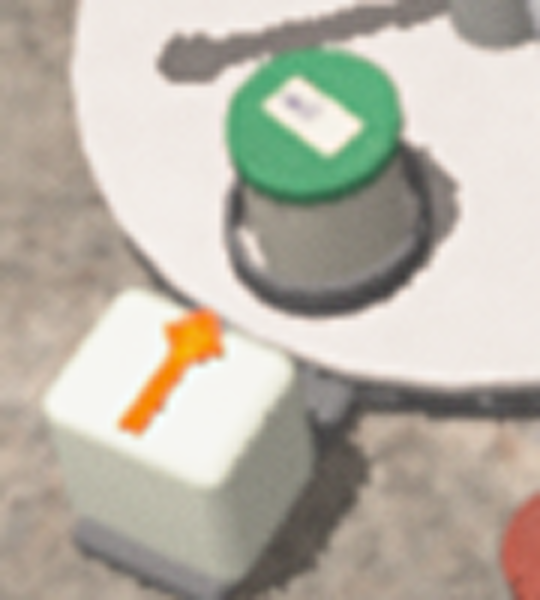

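```bash
python3 -m creep '[{"offset":[0.0002,-0.001,0],"angular":[0,0,-0.7],"jaw":1},{"offset":[0.0005,-0.002,0],"angular":[0,0,-1.4],"jaw":1},{"offset":[0.0007,-0.003,0],"angular":[0,0,-2.1],"jaw":1},{"offset":[0.0008,-0.0037,0],"angular":[0,0,-2.6],"jaw":1},{"offset":[0.0008,-0.0037,0],"angular":[0,0,-2.6],"jaw":1}]'; python3 - <<'E'
from h import *
print(where(204.9))
cv2.imwrite("pics/w8.png",bot.capture("wrist")[:,:,::-1])
im=bot.capture("top")[:,:,::-1].copy();cv2.imwrite("pics/t8f.png",im)
crop("top",180,165,160,115,5,"pics/t8.png",im)
im=bot.capture("side")[:,:,::-1].copy();cv2.imwrite("pics/s8f.png",im)
crop("side",195,225,180,200,3,"pics/s8.png",im)
E
```

```text
time: 10.4
tcp_pos: [0.4898, 0.0831, 0.0968]
tcp_rot: [-0.0, -0.208, 0.978, 0.001]
force: [0.2, 2.1, 0.2]
opening: 0.002
{'t': 10.4, 'p': array([0.4898, 0.0831, 0.0968]), 'r': np.float64(0.0813), 'tan': np.float64(-0.0202), 'yaw': -156.0, 'F': array([0.21, 2.08, 0.2 ]), 'open': 0.0, 'q': array([-0.09,  0.42, -0.17,  2.07,  0.11,  0.67,  1.65])}
```

View pics/s8.png

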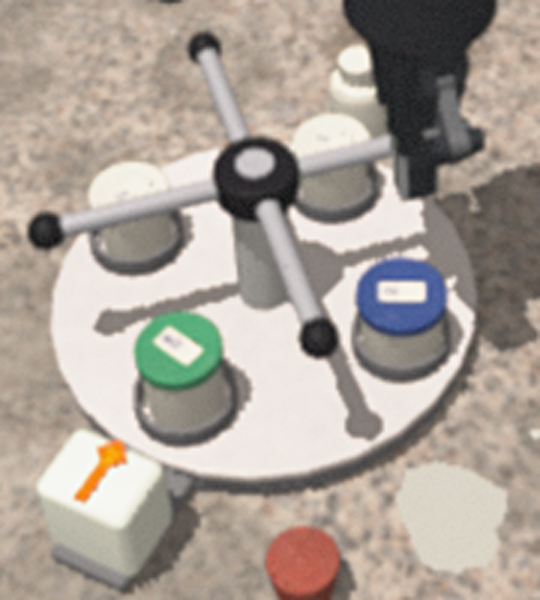

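View pics/t8.png

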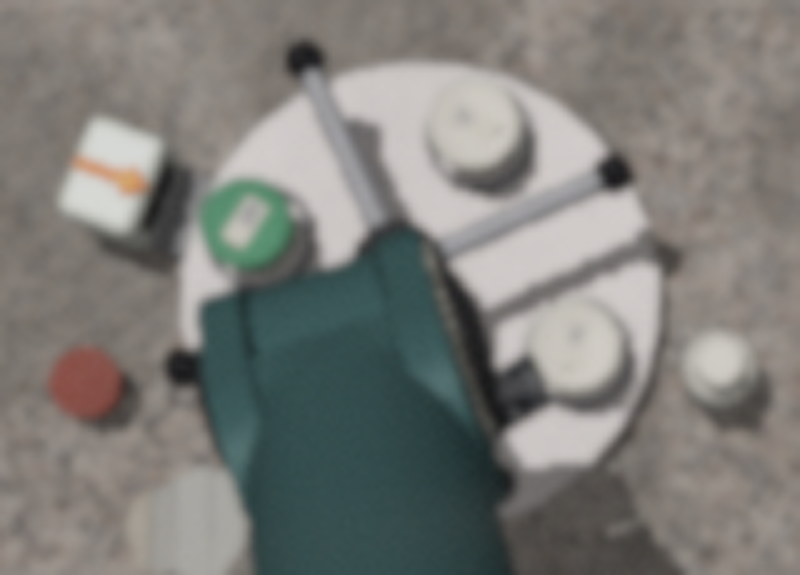

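```bash
python3 - <<'E'
from h import *
print("top balls",an(T(304,57,.115),ct),an(T(614,171,.115),ct),"green",an(T(247,223,.074),ct))
print("side balls",an(S(46,230,.115),cs),an(S(204,44,.115),cs),an(S(318,337,.115),cs),"green",an(S(179,346,.074),cs))
# green centroid in both
for n,c in(("top",ct),("side",cs)):
    im=cv2.imread(f"pics/{n[0]}8f.png").astype(int);g=(im[...,1]-np.maximum(im[...,0],im[...,2])>25)
    m=cv2.morphologyEx(g.astype(np.uint8),cv2.MORPH_CLOSE,np.ones((9,9)))
    k,l,s,ce=cv2.connectedComponentsWithStats(m)
    for i in range(1,k):
        if s[i,4]>80: print(n,ce[i],s[i],an(ray(n,*ce[i],.072),c),ray(n,*ce[i],.072))
    o=(im[...,2]-im[...,0]>60)&(im[...,1]-im[...,0]>15)
    box=np.zeros_like(o);
    if n=="top": box[185:210,190:215]=1
    else: box[365:400,215:245]=1
    v,u=np.nonzero(o&box);X=np.array([ray(n,a,b,.063) for a,b in zip(u,v)]);d=X[:,:2]-X[:,:2].mean(0)
    w=np.linalg.svd(d)[2][0];print("arrow",X.mean(0),np.degrees(np.arctan2(*w[::-1])),an(X.mean(0),c))
E
```

```text
top balls (24.86, 0.1116) (-64.32, 0.111) green (70.12, 0.0837)
side balls (25.12, 0.1102) (-65.32, 0.1132) (114.89, 0.11) green (70.94, 0.0858)
top [228.69387755 209.37755102] [221 202  16  16 196] (70.44, 0.0847) [0.60116147 0.18010609 0.072     ]
arrow [0.62576745 0.2456096  0.063     ] -110.0251075885536 (69.97, 0.1547)
side [253.82462057 341.17706577] [240 329  29  26 593] (70.6, 0.0868) [0.60012632 0.17925076 0.072     ]
arrow [0.62416328 0.24406288 0.063     ] 71.41413587557682 (70.18, 0.1559)
```

```bash
python3 -m creep '[{"offset":[0,0.002,0],"angular":[0,0,0],"jaw":1},{"offset":[0,0.005,0],"angular":[0,0,0],"jaw":1},{"offset":[0,0.008,0],"angular":[0,0,0],"jaw":1},{"offset":[0,0.01,0],"angular":[0,0,0],"jaw":1},{"offset":[0,0.01,0],"angular":[0,0,0],"jaw":1},{"offset":[0,0.01,0],"angular":[0,0,0],"jaw":1},{"offset":[0,0.01,0],"angular":[0,0,0],"jaw":1},{"offset":[0,0.01,0],"angular":[0,0,0],"jaw":1},{"offset":[0,0.01,0],"angular":[0,0,0],"jaw":1},{"offset":[0,0.01,0],"angular":[0,0,0],"jaw":1},{"offset":[0,0.01,0],"angular":[0,0,0],"jaw":1},{"offset":[0,0.01,0],"angular":[0,0,0],"jaw":1}]'; python3 - <<'E'
from h import *
print(where(205.1))
crop("top",180,165,160,115,5,"pics/t9.png")
for k in range(0,9): print(rel(205.1-10*k,.081,-.03+.065*k/9,.097))
print(rel(115.1,.081,.035,.097))
E
```

```text
time: 11.75
tcp_pos: [0.4856, 0.0922, 0.0968]
tcp_rot: [-0.0, -0.208, 0.978, 0.001]
force: [-0.8, 0.9, 0.1]
opening: -0.002
{'t': 11.75, 'p': array([0.4856, 0.0922, 0.0968]), 'r': np.float64(0.0811), 'tan': np.float64(-0.0305), 'yaw': -156.0, 'F': array([-0.75,  0.95,  0.15]), 'open': -0.0, 'q': array([-0.11,  0.42, -0.18,  2.07,  0.11,  0.66,  1.63])}
(array([-0.2, -0.5, -0.3]), array([ 0.1, -0. , -1.1]))
(array([-5.2,  6.1, -0.2]), array([ 0.1, -0. ,  8.9]))
(array([-10.1,  12. ,  -0.2]), array([ 0.1, -0. , 18.9]))
(array([-14.8,  17.5,  -0.2]), array([ 0.1, -0. , 28.9]))
(array([-19.4,  22.8,  -0.2]), array([ 0.1, -0.1, 38.9]))
(array([-23.9,  28.1,  -0.2]), array([ 0.1, -0.1, 48.9]))
(array([-28.5,  33.5,  -0.2]), array([ 0.1, -0.1, 58.9]))
(array([-33.4,  39.2,  -0.2]), array([ 0.1, -0.1, 68.9]))
(array([-38.9,  45.2,  -0.2]), array([ 0.1, -0.1, 78.9]))
(array([-45.2,  51.4,  -0.2]), array([ 0.1, -0.1, 88.9]))
```

View pics/t9.png

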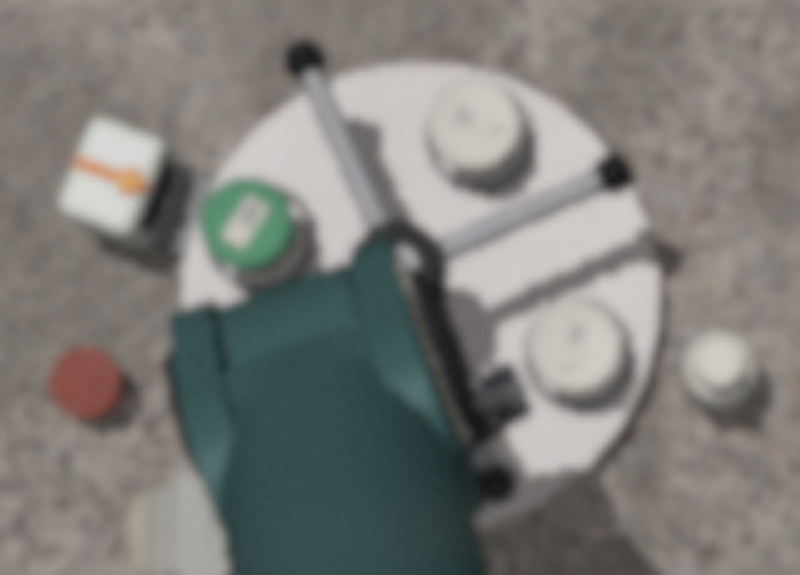

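```bash
python3 -m creep '[{"offset":[-0.003,0.004,0],"angular":[0,0,6],"jaw":1},{"offset":[-0.007,0.008,0],"angular":[0,0,14],"jaw":1},{"offset":[-0.011,0.013,0],"angular":[0,0,22],"jaw":1},{"offset":[-0.015,0.018,0],"angular":[0,0,30],"jaw":1},{"offset":[-0.019,0.022,0],"angular":[0,0,38],"jaw":1},{"offset":[-0.023,0.027,0],"angular":[0,0,46],"jaw":1},{"offset":[-0.027,0.032,0],"angular":[0,0,54],"jaw":1},{"offset":[-0.031,0.036,0],"angular":[0,0,62],"jaw":1},{"offset":[-0.035,0.041,0],"angular":[0,0,70],"jaw":1},{"offset":[-0.039,0.045,0],"angular":[0,0,78],"jaw":1},{"offset":[-0.043,0.049,0],"angular":[0,0,85],"jaw":1},{"offset":[-0.045,0.051,0],"angular":[0,0,89],"jaw":1}]'; 
python3 -m creep '[{"offset":[0,0,0],"angular":[0,0,0],"jaw":1},{"offset":[0,0,0],"angular":[0,0,0],"jaw":1},{"offset":[0,0,0],"angular":[0,0,0],"jaw":1},{"offset":[0,0,0],"angular":[0,0,0],"jaw":1},{"offset":[0,0,0],"angular":[0,0,0],"jaw":1},{"offset":[0,0,0],"angular":[0,0,0],"jaw":1},{"offset":[0,0,0],"angular":[0,0,0],"jaw":1},{"offset":[0,0,0],"angular":[0,0,0],"jaw":1},{"offset":[0,0,0],"angular":[0,0,0],"jaw":1},{"offset":[0,0,0],"angular":[0,0,0],"jaw":1},{"offset":[0,0,0],"angular":[0,0,0],"jaw":1},{"offset":[0,0,0],"angular":[0,0,0],"jaw":1}]'; 
python3 - <<'E'
from h import *
print(where(115.1))
cv2.imwrite("pics/w10.png",bot.capture("wrist")[:,:,::-1])
print(rel(115.1,.081,.022,.097))
for d in (2.5,5,7.5,10,12.5,15,17.5,20,22.5,25,27.5,30):
    a=np.radians(d);print(d,round(81*(np.cos(a)-1)+20*np.sin(a),1),round((81*np.sin(a)+20*(1-np.cos(a))),1))
E
```

```text
time: 13.0
tcp_pos: [0.506, 0.1578, 0.0968]
tcp_rot: [-0.001, 0.538, 0.843, 0.0]
force: [0.5, 0.1, 0.2]
opening: 0.002
time: 14.2
tcp_pos: [0.506, 0.1578, 0.0968]
tcp_rot: [-0.001, 0.539, 0.843, 0.0]
force: [-0.1, -0.2, 0.5]
opening: 0.001
{'t': 14.2, 'p': array([0.506 , 0.1578, 0.0968]), 'r': np.float64(0.0812), 'tan': np.float64(0.0348), 'yaw': 114.8, 'F': array([-0.08, -0.17,  0.54]), 'open': 0.0, 'q': array([-0.52,  0.45,  0.19,  2.01, -0.14,  0.69,  0.19])}
(array([-0.2, 12.8, -0.2]), array([-0. , -0.1, -0.3]))
2.5 0.8 3.6
5 1.4 7.1
7.5 1.9 10.7
10 2.2 14.4
12.5 2.4 18.0
15 2.4 21.6
17.5 2.3 25.3
20 2.0 28.9
22.5 1.5 32.5
25 0.9 36.1
27.5 0.1 39.7
30 -0.9 43.2
```

View pics/w10.png

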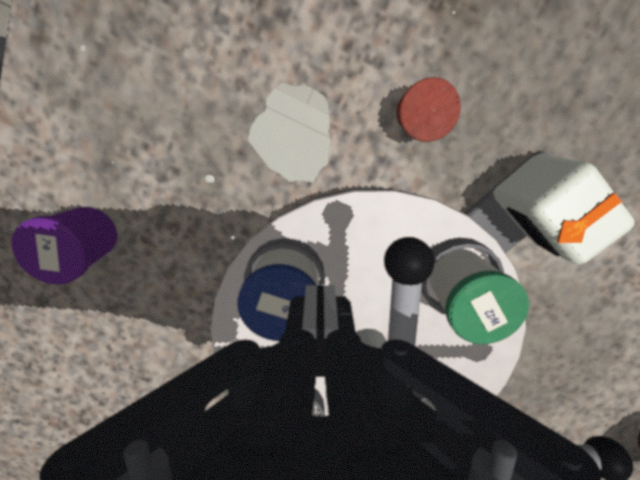

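```bash
python3 -m creep '[{"offset":[0,0.004,0],"angular":[0,0,0],"jaw":1},{"offset":[0,0.008,0],"angular":[0,0,0],"jaw":1},{"offset":[0,0.011,0],"angular":[0,0,0],"jaw":1},{"offset":[0,0.013,0],"angular":[0,0,0],"jaw":1},{"offset":[0,0.0145,0],"angular":[0,0,0],"jaw":1},{"offset":[0.0005,0.0165,0],"angular":[0,0,1],"jaw":1},{"offset":[0.001,0.019,0],"angular":[0,0,3],"jaw":1},{"offset":[0.0016,0.0225,0],"angular":[0,0,5.5],"jaw":1},{"offset":[0.002,0.026,0],"angular":[0,0,8],"jaw":1},{"offset":[0.0023,0.0297,0],"angular":[0,0,10.6],"jaw":1},{"offset":[0.0025,0.0334,0],"angular":[0,0,13.2],"jaw":1},{"offset":[0.0025,0.037,0],"angular":[0,0,15.7],"jaw":1}]'; python3 - <<'E'
from h import *
print(where(99.3))
cv2.imwrite("pics/w11.png",bot.capture("wrist")[:,:,::-1])
E
```

```text
time: 15.45
tcp_pos: [0.538, 0.1758, 0.0967]
tcp_rot: [-0.001, 0.649, 0.76, -0.0]
force: [-1.1, -0.6, 1.3]
opening: 0.002
{'t': 15.45, 'p': array([0.538 , 0.1758, 0.0967]), 'r': np.float64(0.0813), 'tan': np.float64(0.0211), 'yaw': 99.0, 'F': array([-1.08, -0.6 ,  1.32]), 'open': 0.0, 'q': array([-0.58,  0.51,  0.26,  1.92, -0.19,  0.73, -0.05])}
```

View pics/w11.png

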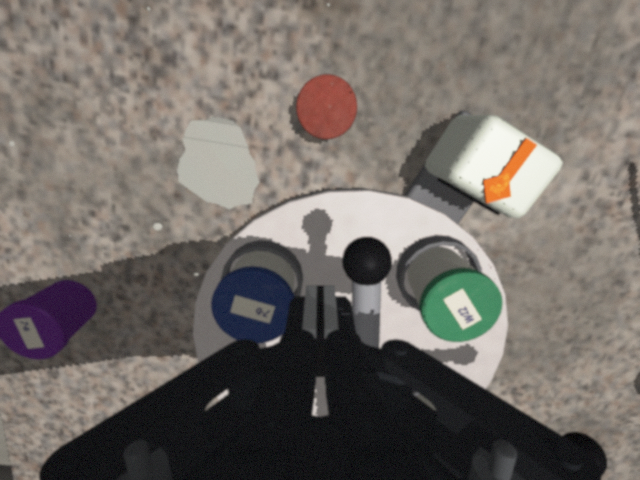

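```bash
python3 -m creep '[{"offset":[0.0008,0.0035,0],"angular":[0,0,2.5],"jaw":1},{"offset":[0.0015,0.0075,0],"angular":[0,0,5.3],"jaw":1},{"offset":[0.002,0.0115,0],"angular":[0,0,8],"jaw":1},{"offset":[0.0023,0.0154,0],"angular":[0,0,10.7],"jaw":1},{"offset":[0.0024,0.0192,0],"angular":[0,0,13.3],"jaw":1},{"offset":[0.0024,0.0231,0],"angular":[0,0,16],"jaw":1},{"offset":[0.0021,0.027,0],"angular":[0,0,18.7],"jaw":1},{"offset":[0.0017,0.0308,0],"angular":[0,0,21.3],"jaw":1},{"offset":[0.0011,0.0347,0],"angular":[0,0,24],"jaw":1},{"offset":[0.0003,0.0385,0],"angular":[0,0,26.7],"jaw":1},{"offset":[-0.0006,0.0422,0],"angular":[0,0,29.3],"jaw":1},{"offset":[-0.0017,0.046,0],"angular":[0,0,32],"jaw":1}]'; python3 - <<'E'
from h import *
print(where(67.2))
cv2.imwrite("pics/w12.png",bot.capture("wrist")[:,:,::-1])
E
```

```text
time: 16.7
tcp_pos: [0.5841, 0.1824, 0.0966]
tcp_rot: [-0.001, 0.834, 0.551, -0.0]
force: [-0.3, 0.8, 0.8]
opening: 0.001
{'t': 16.7, 'p': array([0.5841, 0.1824, 0.0966]), 'r': np.float64(0.0816), 'tan': np.float64(0.0212), 'yaw': 66.9, 'F': array([-0.34,  0.78,  0.75]), 'open': 0.0, 'q': array([-0.65,  0.59,  0.4 ,  1.82, -0.31,  0.8 , -0.5 ])}
```

View pics/w12.png

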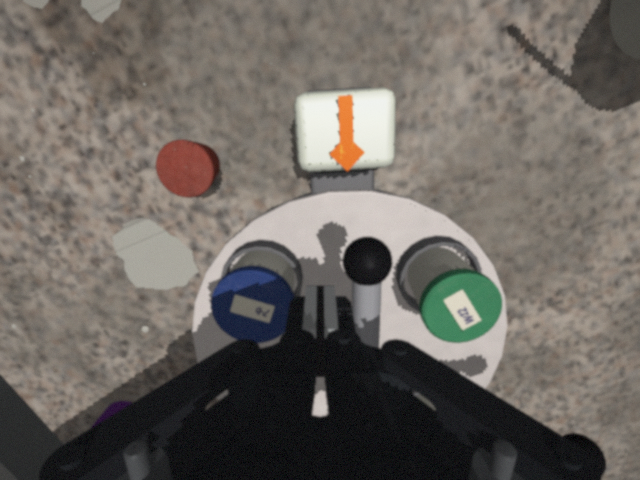

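```bash
python3 -m creep '[{"offset":[0.0005,0.0035,0],"angular":[0,0,2.5],"jaw":1},{"offset":[0.001,0.0075,0],"angular":[0,0,5.3],"jaw":1},{"offset":[0.0015,0.0115,0],"angular":[0,0,8],"jaw":1},{"offset":[0.0018,0.0154,0],"angular":[0,0,10.7],"jaw":1},{"offset":[0.0019,0.0192,0],"angular":[0,0,13.3],"jaw":1},{"offset":[0.0019,0.0231,0],"angular":[0,0,16],"jaw":1},{"offset":[0.0016,0.027,0],"angular":[0,0,18.7],"jaw":1},{"offset":[0.0012,0.0308,0],"angular":[0,0,21.3],"jaw":1},{"offset":[0.0006,0.0347,0],"angular":[0,0,24],"jaw":1},{"offset":[-0.0002,0.0385,0],"angular":[0,0,26.7],"jaw":1},{"offset":[-0.0011,0.0422,0],"angular":[0,0,29.3],"jaw":1},{"offset":[-0.0022,0.046,0],"angular":[0,0,32],"jaw":1}]'; python3 - <<'E'
from h import *
print(where(35.2))
im=bot.capture("side")[:,:,::-1].copy();cv2.imwrite("pics/s13f.png",im)
crop("side",195,225,180,200,3,"pics/s13.png",im)
im=bot.capture("top")[:,:,::-1].copy();cv2.imwrite("pics/t13f.png",im)
crop("top",180,165,160,115,5,"pics/t13.png",im)
E
```

```text
time: 17.95
tcp_pos: [0.6263, 0.163, 0.0966]
tcp_rot: [-0.002, 0.954, 0.299, 0.0]
force: [-0.2, 1.4, -0.0]
opening: -0.005
{'t': 17.95, 'p': array([0.6263, 0.163 , 0.0966]), 'r': np.float64(0.0812), 'tan': np.float64(0.021), 'yaw': 34.8, 'F': array([-0.25,  1.42, -0.02]), 'open': -0.01, 'q': array([-0.69,  0.67,  0.54,  1.73, -0.43,  0.86, -0.92])}
```

View pics/s13.png

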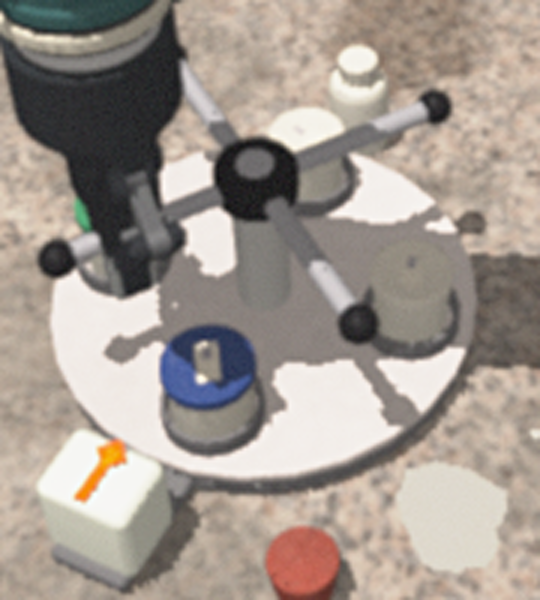

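View pics/t13.png

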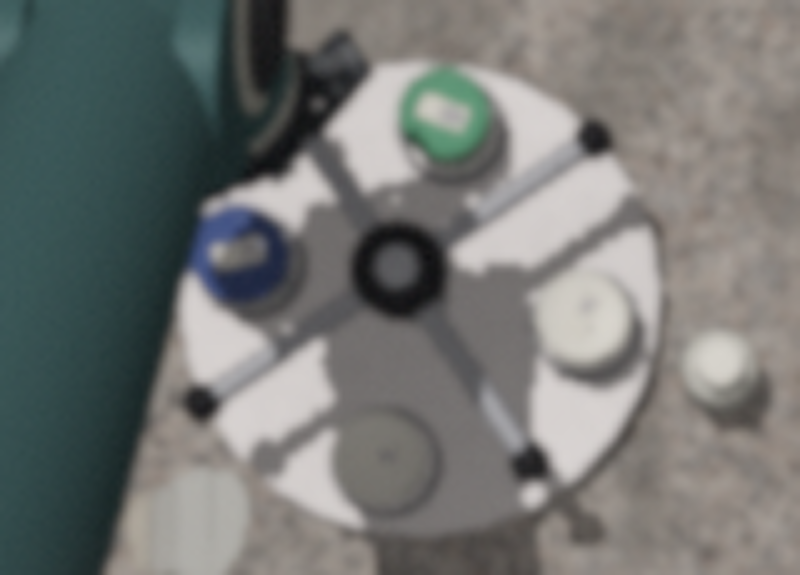

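```bash
cat >> h.py <<'E'
def blue(n):
    c=ct if n[0]=="t" else cs
    cam="top" if n[0]=="t" else "side"
    im=cv2.imread(f"pics/{n}.png").astype(int);g=(im[...,0]-im[...,2]>25)
    box=np.zeros_like(g)
    if cam=="top": box[190:240,205:260]=1
    else: box[310:380,225:310]=1
    m=cv2.morphologyEx((g&box).astype(np.uint8),cv2.MORPH_CLOSE,np.ones((9,9)))
    k,l,s,ce=cv2.connectedComponentsWithStats(m)
    for i in range(1,k):
        if s[i,4]>60: print(n,ce[i],s[i],an(ray(cam,*ce[i],.066),c))
E
python3 - <<'E'
from h import *
print("top balls",an(T(594,135,.115),ct),an(T(202,402,.115),ct),an(T(529,463,.115),ct))
print("side balls",an(S(56,258,.115),cs),an(S(435,106,.115),cs),an(S(358,322,.115),cs))
blue("s13f");blue("t13f")
for d in(2,4,6,8,9,9.5):
    a=np.radians(d);print(d,round(81*(np.cos(a)-1)+21*np.sin(a),1),round((81*np.sin(a)+21*(1-np.cos(a))),1))
E
```

```text
top balls (-54.19, 0.1114) (124.78, 0.11) (-145.34, 0.1095)
side balls (35.64, 0.1105) (-144.42, 0.1106) (125.76, 0.1098)
s13f [263.54561102 347.35283993] [248 334  32  27 581] (81.32, 0.0883)
t13f [226.54044118 215.34558824] [217 206  20  19 272] (80.31, 0.0869)
2 0.7 2.8
4 1.3 5.7
6 1.8 8.6
8 2.1 11.5
9 2.3 12.9
9.5 2.4 13.7
```

```bash
python3 -m creep '[{"offset":[0.0004,0.002,0],"angular":[0,0,1.4],"jaw":1},{"offset":[0.0009,0.0045,0],"angular":[0,0,3.2],"jaw":1},{"offset":[0.0014,0.0072,0],"angular":[0,0,5],"jaw":1},{"offset":[0.0018,0.01,0],"angular":[0,0,7],"jaw":1},{"offset":[0.0021,0.012,0],"angular":[0,0,8.4],"jaw":1},{"offset":[0.0023,0.0133,0],"angular":[0,0,9.3],"jaw":1},{"offset":[0.0024,0.014,0],"angular":[0,0,9.8],"jaw":1},{"offset":[0.0024,0.014,0],"angular":[0,0,9.8],"jaw":1}]'; python3 - <<'E'
from h import *
print(where(25.4))
im=bot.capture("side")[:,:,::-1].copy();cv2.imwrite("pics/s14f.png",im)
crop("side",195,225,180,200,3,"pics/s14.png",im)
im=bot.capture("top")[:,:,::-1].copy();cv2.imwrite("pics/t14f.png",im)
crop("top",180,165,160,115,5,"pics/t14.png",im)
blue("s14f");blue("t14f")
E
```

```text
time: 18.85
tcp_pos: [0.6365, 0.1515, 0.0965]
tcp_rot: [-0.001, 0.976, 0.216, -0.0]
force: [-0.4, -0.5, -0.7]
opening: 0.003
{'t': 18.85, 'p': array([0.6365, 0.1515, 0.0965]), 'r': np.float64(0.0808), 'tan': np.float64(0.0198), 'yaw': 25.0, 'F': array([-0.45, -0.48, -0.71]), 'open': 0.0, 'q': array([-0.69,  0.69,  0.58,  1.72, -0.47,  0.88, -1.04])}
s14f [254.11946903 344.06932153] [239 331  31  27 678] (70.84, 0.0876)
t14f [229.0311284  209.57198444] [220 200  18  20 257] (70.16, 0.0851)
```

View pics/s14.png

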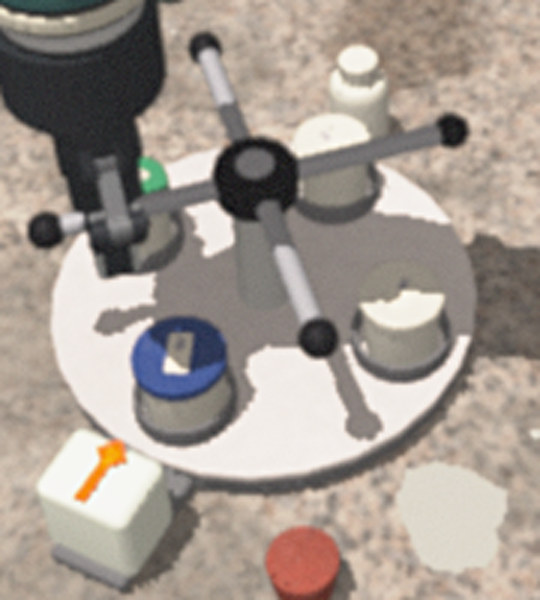

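View pics/t14.png

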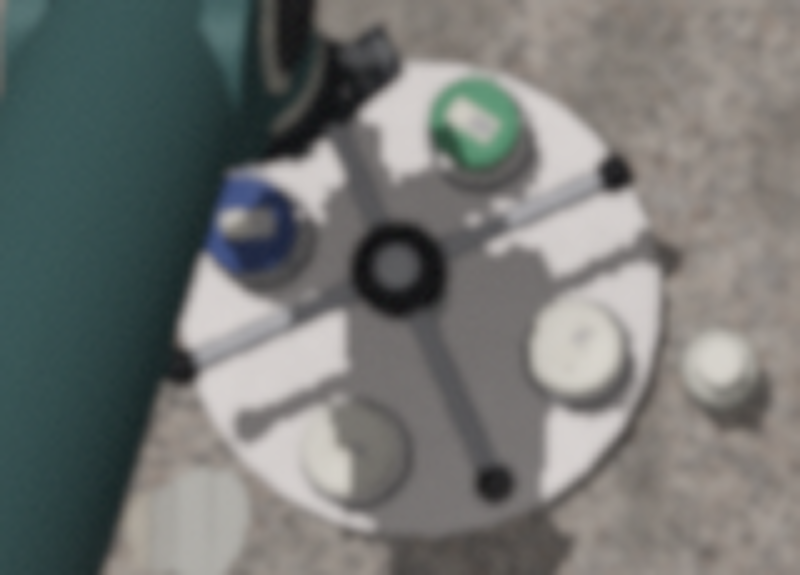

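The spoke balls are at side (45,230) and (318,337), the same as when green was aligned. Blue pot reads 70.8°/70.2° against the arrow at about 70.1°. Next I back off, lift and check.

```bash
python3 -m creep '[{"offset":[0,-0.002,0],"angular":[0,0,0],"jaw":1},{"offset":[0,-0.006,0],"angular":[0,0,0],"jaw":1},{"offset":[0,-0.01,0],"angular":[0,0,0],"jaw":1},{"offset":[0,-0.012,0],"angular":[0,0,0],"jaw":1},{"offset":[0,-0.012,-0.01],"angular":[0,0,0],"jaw":1},{"offset":[0,-0.012,-0.03],"angular":[0,0,0],"jaw":1},{"offset":[0,-0.012,-0.06],"angular":[0,0,0],"jaw":1},{"offset":[0,-0.012,-0.09],"angular":[0,0,0],"jaw":1},{"offset":[0,-0.012,-0.12],"angular":[0,0,0],"jaw":1},{"offset":[0,-0.012,-0.14],"angular":[0,0,0],"jaw":1},{"offset":[0,-0.012,-0.15],"angular":[0,0,0],"jaw":1}]'; python3 -c "
from h import *
print(where(25.1)); R,p,o=Rt(); print(R.inv().apply([-.1,.27,0]))"
```

```text
time: 20.05
tcp_pos: [0.6326, 0.162, 0.2496]
tcp_rot: [-0.001, 0.976, 0.216, 0.002]
force: [0.6, -0.0, 0.3]
opening: -0.003
{'t': 20.05, 'p': array([0.6326, 0.162 , 0.2496]), 'r': np.float64(0.0816), 'tan': np.float64(0.0314), 'yaw': 25.0, 'F': array([ 0.6 , -0.04,  0.34]), 'open': -0.0, 'q': array([-0.78,  0.51,  0.68,  1.61, -0.35,  1.13, -1.15])}
[ 0.02338602 -0.28697205  0.00036688]
```

```bash
python3 -m creep '[{"offset":[0.001,-0.015,0],"angular":[0,0,0],"jaw":1},{"offset":[0.003,-0.04,0],"angular":[0,0,0],"jaw":1},{"offset":[0.006,-0.07,0],"angular":[0,0,0],"jaw":1},{"offset":[0.008,-0.1,0],"angular":[0,0,0],"jaw":1},{"offset":[0.01,-0.13,0],"angular":[0,0,0],"jaw":1},{"offset":[0.013,-0.16,0],"angular":[0,0,0],"jaw":1},{"offset":[0.016,-0.19,0],"angular":[0,0,0],"jaw":1},{"offset":[0.018,-0.22,0],"angular":[0,0,0],"jaw":1},{"offset":[0.02,-0.25,0],"angular":[0,0,0],"jaw":1},{"offset":[0.022,-0.27,0],"angular":[0,0,0],"jaw":1},{"offset":[0.022,-0.28,0],"angular":[0,0,0],"jaw":1},{"offset":[0.022,-0.28,0],"angular":[0,0,0],"jaw":1}]'; python3 - <<'E'
from h import *
print(where(25.1))
im=bot.capture("side")[:,:,::-1].copy();cv2.imwrite("pics/s15f.png",im)
crop("side",195,225,180,200,3,"pics/s15.png",im)
im=bot.capture("top")[:,:,::-1].copy();cv2.imwrite("pics/t15f.png",im)
crop("top",180,165,160,115,5,"pics/t15.png",im)
blue("s15f");blue("t15f")
E
```

```text
time: 21.25
tcp_pos: [0.5331, 0.4264, 0.2491]
tcp_rot: [-0.001, 0.976, 0.217, 0.002]
force: [1.0, -0.4, 0.3]
opening: 0.003
{'t': 21.25, 'p': array([0.5331, 0.4264, 0.2491]), 'r': np.float64(0.1037), 'tan': np.float64(0.313), 'yaw': 25.1, 'F': array([ 1.05, -0.44,  0.27]), 'open': 0.0, 'q': array([-1.15,  0.56,  0.63,  1.53, -0.35,  1.16, -1.58])}
s15f [244.55492639 323.21291053] [225 310  52  31 883] (40.49, 0.0683)
t15f [229.2371134  209.73195876] [220 201  20  19 291] (70.29, 0.0844)
```

View pics/s15.png

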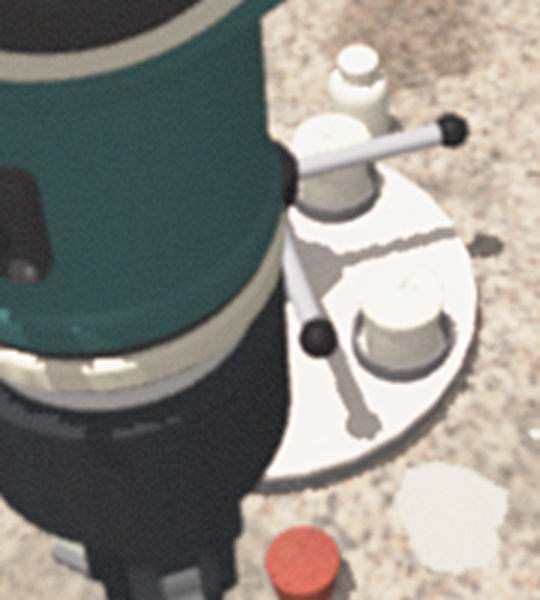

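View pics/t15.png

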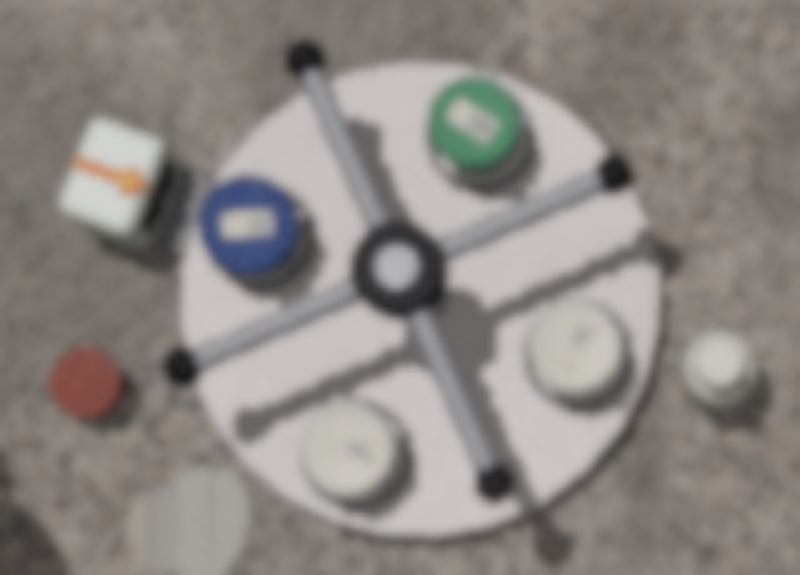

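View pics/t15f.png

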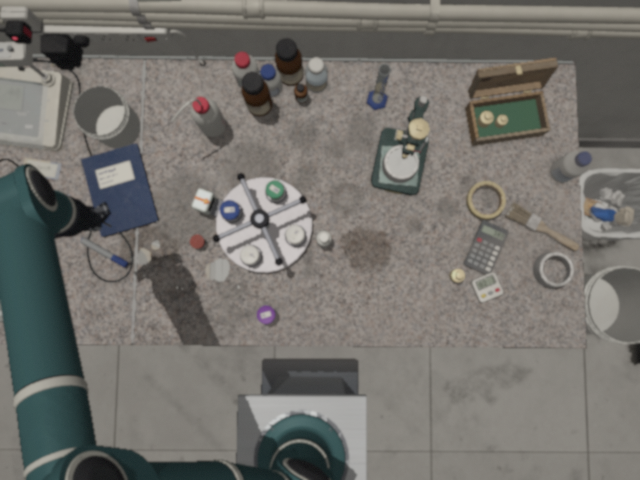

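In the clear top view blue is at (229.2,209.7), which gives 70.3° against the arrow at 70.0°. All four pots are seated, and the stopper, bottle and brass weight are where they were at the start. Nothing touches the robot, so I'm handing in.

```bash
python3 -c "
from h import *
print([an(T(*p,.115),ct)[0] for p in [(304,58),(614,172),(494,483),(181,367)]])
print(bot.close_job(), bot.observe()['time'])"
```

```text
[24.96, -64.55, -155.12, 114.78]
the job is handed in; nothing more can be done
the job is handed in; nothing more can be done
```

The green-lidded pot stood in front of the reader for about 4 s, then I turned the carousel back until the blue-lidded pot stood there and left it at rest. I used the closed fingertips against one spoke at a time, about 160° counterclockwise and then about 90° clockwise, and handed the job in at about 21 s.

- **Green stop:** the pot measured 70.4° (top camera) and 70.6° (side camera), against the arrow at 70.0° and 70.2°. I backed the finger off while it stood there.
- **Blue stop:** before I backed off, the pot measured 70.2° (top, partly hidden) and 70.8° (side). With the arm clear, the top camera gave 70.3°. The spokes at about 25° put the cup at about 70.0°.
- **Contact:** the force readings I took between moves while pushing the spokes were about 2 N. The fingertip was about 23 mm above the tallest pot lid during the turning, and at the end the arm was well clear of everything.
- **Surroundings:** all four pots are still in their cups. The bottle, stopper and brass weight look unmoved in the last top picture.
- **Checks that failed or disagreed:** the last side picture was blocked by the arm and its blue reading is invalid, so the final check rests on the top camera. The top and side cameras differ by up to about 1° (roughly 1.5 mm), which is within the calibration.

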